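Slide back the ratchet jaw that keeps the food carrier in its cradle

TASK

The tiered food carrier is held in its wooden cradle by a ratchet jaw. With the fingertips, press the release pad on top of the jaw down and, keeping it down, push the jaw back along its bar, away from the carrier, all the way to the end stop; then let the pad spring up again so that the jaw stays locked open. Leave the carrier standing where it is, lift nothing, and do not disturb the other things on the table.

Things in the scene. Friction and masses are not known exactly. Their poses are not given: they have to be found in the camera images.
- cradle: Carrier cradle, fixed: wooden board 130 x 357 x 12 mm, long side along its y; origin on the table at the board's centre, z up. Carrier axis at y = -93 mm, behind it (-y) a wooden end wall 85 mm high. A steel bar (top z = 50 mm, toothed below) runs on to a dark steel end stop 75 mm high, face at y = +155 mm. The black jaw slides on the bar; 'back' is the cradle's +y.
- jaw (a joint): Jaw pushed back along the bar, m: 0 = at the carrier (starts at 0 to 0.007), 0.079 = against the end stop. Friction about 2.5 N when released. With the pad up a spring pawl stops it moving back (teeth 18 mm apart, up to 8 mm free play); towards the carrier it clicks over the teeth. From 0.073 on it is past the last tooth and stays locked open when the pad is up.
- release (a joint): How far the release pad is pressed down, m: 0 = up (pawl in the teeth), 0.009 = fully down. The pawl is clear of the teeth beyond 0.006. A spring returns it: about 2.5 N at the start of the press, 7 N fully down.
- release_pad (a point): Centre of the top of the release pad: ribbed bare-metal pad 44 mm (cradle x) by 40 mm (cradle y) on the jaw's block, riding with the jaw. Its top is 95 mm above the table when up, 86 mm fully down. Towards -y it is 64 mm from its centre to the jaw's upright head (110 mm high) and 78 mm to the carrier's side (jaw at 0).
- push_plate (a point): Centre line of the face, looking to cradle -y, of the jaw's upright push plate, 110 mm above the table. The plate stands 23 mm beyond the pad's centre, just past its +y edge; 44 mm wide, 8 mm thick, top 125 mm above the table. Fingertips standing on the pad push the jaw back by bearing on this face towards +y.
- carrier: The food carrier: three aluminium tiers and a lid, 120 mm across, wire handle on top reaching 201 mm above its underside, about 0.9 kg, standing loose on the cradle's board (12 mm above the table). Origin at the centre of its underside, z up.
- cup: Blue plastic cup, 72 mm across the rim, 95 mm high; origin at the centre of its underside. Leave alone.
- tin: Closed food tin, 74 mm across, 90 mm high; origin at the centre of its underside. Leave alone.
- pot: Small lidded white ceramic pot, 120 mm across, 108 mm high with the turning knob on its lid; origin at the centre of its underside. Leave alone.
- fork: Stainless steel fork lying flat, 190 mm long along its x axis (tines to +x), 24 mm wide, 4 mm thick; origin near its middle, on its underside. Leave alone.
- plate: Yellow plastic plate, 230 mm across, 22 mm high; origin at the centre of its underside. Leave alone.
- bottle: Clear plastic water bottle, 66 mm across, 210 mm high; origin at the centre of its underside. Leave alone.
Not all that is in view belongs to the job. Leave any pink or yellow look-alike of the carrier alone.

How it is judged:
By the outcome, as a careful person would: the job done as asked, in the order asked, and still so for the second after the job is handed in, with the robot touching nothing.
It also fails if it takes over 35 s, if anything falls off the work surface, if the arm or the gripper's body presses on something with over 40 N, if the wrist force passes 120 N, or if a joint passes its speed limit or range.

ROBOT

A 6-joint arm with a two-finger parallel gripper is mounted at the origin on the work surface. World frame = base frame: x ahead of the robot, y to its left, z up, the work surface at z = 0. Lengths are in m, angles in rad, forces in N, time in s.
With the tool pointing down it reaches from about 0.3 to 0.875 m from the base axis. Payload 6.4 kg.
Tool frame: the origin (TCP) lies at the centre of the arm's flange, where the gripper is bolted on; the fingertips stand 173 mm ahead of it and the grasp point (between the pads) lies ctrl.grip_point_offset ahead of it (ctrl.grip_point_offset is the distance from the TCP to the grasp point, in m); z points along the fingers, y is the direction in which the jaws open and shut (so a half turn about z gives the same grasp; the last joint's range is limited). The gripper opens to 85 mm and grips with 20 to 120 N. Pads are 22 mm wide; open, the fingers measure 114 mm over their backs; the gripper's body (76 mm by 85 mm) begins 54 mm behind the grasp point. The pads swing forward as they close: fully open they stand 13 mm farther back than shut.
Start: joints at [-1.481, 0.181, 1.607, -0, 1.354, -0.206], TCP at [0.168, -0.55, 0.405] pointing down, gripper open.
Joint ranges: [-2.99, 2.99], [-0.89, 2.07], [0.3, 2.58], [-1.14, 4.28], [0, 2.63], [-3.12, 3.12]. Speed limits (rad/s): [2.57, 2.57, 3.01, 3.14, 3.14, 3.14].

INTERFACE

Orientations are given as a unit quaternion [w, x, y, z].
In Python, from bench import ctrl, cams, boxes_of, landmark_of gives the robot as it stands.
- The arm moves only by the shell command python3 -m handwheel 'ROWS'. ROWS is JSON, a list of rows, each an object with "offset": the shift along the tool's x, y, z in m, a list of three; "spin": the turn about the tool's z in degrees; "grip": the opening, from 0 (shut) to 1 (fully open). A call has 1 to 20 rows; each row is the pose to reach, as a shift and turn from the pose commanded when the call began, along the tool's axes at that moment; what a row does not reach only later rows make up. A row lasts 1/8 s, in which the tool goes at most 62.5 mm and 10.7 degrees, less where a joint would pass 70% of its speed; a pose out of reach is approached as far as the arm can. A call with a gripper value outside its range is refused whole. The fingers move at their own pace and stop on an object; the grip force is fixed at half the most. Time passes only in rows, so rows that repeat a pose let the fingers close. It gives the time, the measured TCP pose, the force and the opening at its end, in the units of the state.
- ctrl.get_obs(): the state, without advancing time (a new reading comes with each control period).
- cams.camera(name): name is "side" or "top" or "wrist"; returns a dict with "color" (420x560x3 uint8, red, green, blue), "camera_matrix" (3x3 intrinsics, pixels), "distortion" ([k1, k2, p1, p2, k3] as OpenCV has them; the pictures are not rectified), "view" (4x4, takes a point from world to camera coordinates); the wrist camera has in their place "tool_from_camera" (4x4, takes a point from camera to tool coordinates, whose origin is the TCP and whose axes are the flange's). Camera axes: x right, y up, looking along -z (the intrinsics and any distortion apply to the point x, -y, -z); pixel columns grow to the right and rows downward; lengths in m; the calibration is good to about 2 mm. A picture is of the moment at which its call begins: read the wrist's pose just before it. There is no depth.
- ctrl.hand_in(): hands the job in, once; it reports no verdict.
Trained networks look in a picture, given as the dict that the camera call returned (one of the last four; its "shot" number tells which), for a name from the list of things; names that differ only in an ending like _2 or _b are one class to them, and where a whole thing is asked for, a point or a joint stands for the part that bears it (a point fixed in the world has none). Each returns a list of dicts, best first, with "confidence" (0 to 1); they miss things now and then, are a little off and sometimes report something else, mostly with a low value. They report only what shows in the picture. A call takes as long as a camera call. They do not tell look-alikes from the thing itself.
- boxes_of(picture, thing): "uv" ([column, row] in pixels, amid what is visible of it).
- landmark_of(picture, thing): "uv" ([column, row] in pixels: a listed point, or the origin of a listed thing).
The state is a dict: "time_s": time; "q": joint angles; "dq": joint speeds; "joint_efforts": joint torques, N m; "eef_pos": TCP position; "eef_rot": TCP orientation; "wrist_force": force on the tool from outside, world axes, zero at the start; "torque": the same for the moment, N m; "opening": opening from 0.0 (shut) to 1.0 (fully open).
Only numpy, scipy, OpenCV 4.12 (cv2) and the standard library are available. Lean on these libraries where they do the work, as an engineer would, in place of code of your own. Each camera call takes 0.05 s, during which the arm holds its last target.

## Working session

There is one attempt and no reset: what is moved stays moved. The work goes in short steps, Python scripts to look and compute and a shell command to move; the robot and the scene stay as the last step left them, time stands still between calls to the robot, and variables do not carry over. Pictures are saved under pics/ and viewed, and the job is handed in when it is done.

```bash
ls; mkdir -p pics; cat > h.py <<'E'
import numpy as np,cv2
from bench import ctrl,cams,boxes_of,landmark_of
def ray(p,uv):
    n=cv2.undistortPoints(np.array([[uv]],float),np.array(p["camera_matrix"]),np.array(p["distortion"]))[0,0]
    d=np.array([n[0],-n[1],-1.])
    V=np.array(p["view"]);R=V[:3,:3];t=V[:3,3]
    return -R.T@t,R.T@d
def atz(p,uv,z):
    c,d=ray(p,uv);return c+d*(z-c[2])/d[2]
def tri(a,b):
    A=np.zeros((3,3));B=np.zeros(3)
    for c,d in(a,b):
        d=d/np.linalg.norm(d);P=np.eye(3)-np.outer(d,d);A+=P;B+=P@c
    x=np.linalg.solve(A,B);c,d=a;d=d/np.linalg.norm(d)
    return x,[np.linalg.norm(np.cross(x-c,d/np.linalg.norm(d))) for c,d in(a,b)]
def save(p,n): cv2.imwrite("pics/"+n,cv2.cvtColor(np.array(p["color"]),cv2.COLOR_RGB2BGR))
E
python3 - <<'E'
from h import *
s=cams.camera("side");t=cams.camera("top")
save(s,"s0.png");save(t,"t0.png")
for n in["release_pad","push_plate","cradle","carrier"]:
    for k,p in(("s",s),("t",t)):
        print(n,k,[(np.round(r["uv"],1),round(r["confidence"],2)) for r in landmark_of(p,n)][:3])
a=lambda n,p:landmark_of(p,n)
for n in["release_pad","push_plate","cradle","carrier"]:
    A=a(n,s);B=a(n,t)
    if A and B: print(n,tri(ray(s,A[0]["uv"]),ray(t,B[0]["uv"])))
print(ctrl.get_obs(),ctrl.grip_point_offset)
E
```

```text
pics
release_pad s [(array([255. , 222.3]), 0.54)]
release_pad t [(array([244.2, 208.7]), 0.64)]
push_plate s []
push_plate t [(array([234.4, 201.1]), 0.68), (array([312. , 173.9]), 0.21)]
cradle s [(array([270.5, 235.5]), 0.72)]
cradle t [(array([264.7, 211.6]), 0.69)]
carrier s [(array([301.1, 169.8]), 0.76), (array([360.9, 262. ]), 0.62), (array([298.3, 230.2]), 0.59)]
carrier t [(array([297.4, 219.4]), 0.93), (array([350.8, 129.5]), 0.87), (array([330.5, 296.2]), 0.86)]
release_pad (array([0.54323842, 0.10548638, 0.08489422]), [np.float64(0.0027942824941170593), np.float64(0.0027942824941170623)])
cradle (array([ 0.54611554,  0.05384435, -0.00144536]), [np.float64(0.0008814419462710989), np.float64(0.0008814419462709762)])
carrier (array([ 0.50064974, -0.02089185,  0.27061436]), [np.float64(6.176195301696193e-05), np.float64(6.176195301687179e-05)])
{'time_s': 0.9, 'q': array([-1.48131921e+00,  1.80771134e-01,  1.60697018e+00, -3.40069894e-05,
        1.35382046e+00, -2.06310783e-01]), 'dq': array([0.00052591, 0.00072597, 0.00215397, 0.0002054 , 0.00087154,
       0.00116908]), 'joint_efforts': array([ 6.95860854e-05, -4.44833744e+01, -3.51679659e+01, -3.69805693e-04,
        6.08036244e-04, -3.02880451e-06]), 'eef_pos': array([ 0.16761663, -0.55004651,  0.40471914]), 'eef_rot': array([ 1.44451182e-05,  9.89083069e-01,  1.47359023e-01, -1.74780411e-05]), 'wrist_force': array([0.49292629, 0.69385912, 0.14819519]), 'torque': array([ 0.02530251, -0.00597965, -0.01310226]), 'opening': 1.0016788797515455} 0.1547
```

View pics/s0.png

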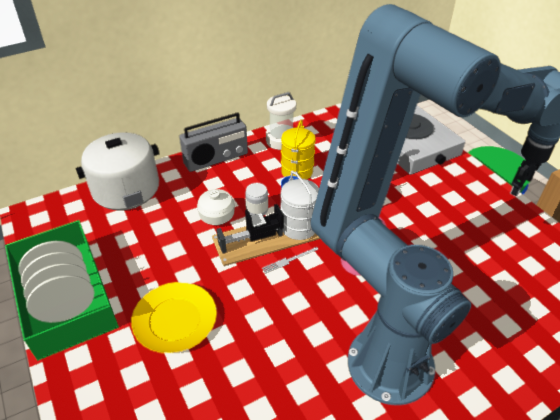

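View pics/t0.png

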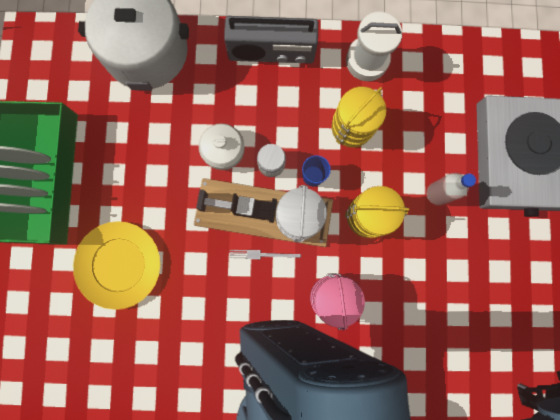

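The silver carrier is at top (301,214) in the cradle. The jaw is to its left and the end stop is near (202,200). The pink and yellow ones are look-alikes. I'll zoom in next.

```bash
python3 - <<'E'
import cv2
a=cv2.imread("pics/t0.png")[165:260,185:345];cv2.imwrite("pics/t0z.png",cv2.resize(a,None,fx=5,fy=5,interpolation=cv2.INTER_CUBIC))
a=cv2.imread("pics/s0.png")[170:280,200:340];cv2.imwrite("pics/s0z.png",cv2.resize(a,None,fx=5,fy=5,interpolation=cv2.INTER_CUBIC))
E
```

```text
(no output)
```

View pics/t0z.png

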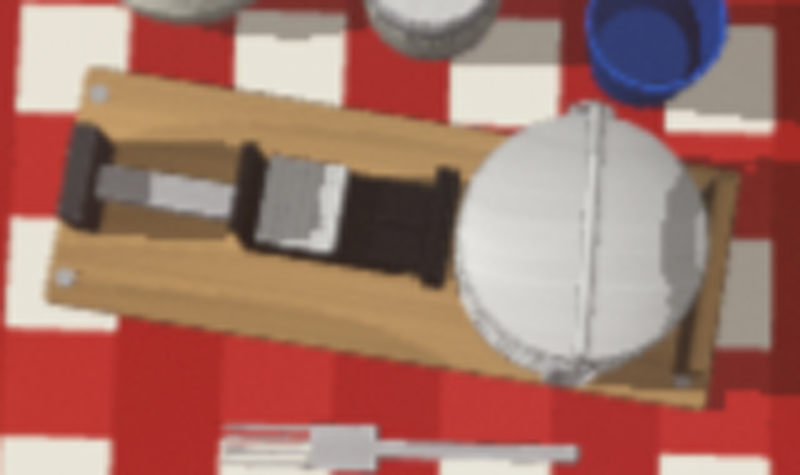

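View pics/s0z.png

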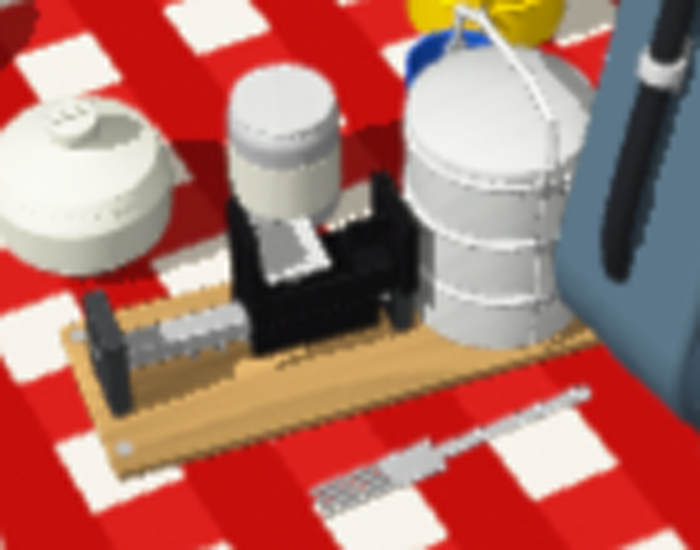

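```bash
python3 - <<'E'
from h import *
t=cams.camera("top")
f=lambda x,y,z:atz(t,[(x+.5)/5-.5+185,(y+.5)/5-.5+165],z)
c=[f(*q,.012) for q in((88,66),(48,302),(742,172),(706,408))]
print(np.round(c,4))
L=(c[0]+c[1])/2;Rr=(c[2]+c[3])/2
print("len",np.linalg.norm(L-Rr),np.linalg.norm(c[0]-c[1]))
d=(L-Rr);print("centre",sum(c)/4,"yaw of +y",np.degrees(np.arctan2(d[1],d[0])))
e=c[0]-c[1];print("x axis dir",np.degrees(np.arctan2(e[1],e[0])))
p=[f(*q,.095) for q in((266,155),(350,164),(335,254),(253,240))]
print(np.round(p,4),sum(p)/4)
R=[f(*q,.125) for q in((240,143),(232,250))];print("plate top back edge",np.round(R,4))
for n in["release_pad","push_plate"]:
  for r in landmark_of(t,n)[:1]:print(n,atz(t,r["uv"],.095 if n[0]=="r" else .11))
o=ctrl.get_obs()
from scipy.spatial.transform import Rotation as S
q=o["eef_rot"];print(S.from_quat([q[1],q[2],q[3],q[0]]).as_matrix().round(4))
E
```

```text
[[ 0.6304  0.2232  0.012 ]
 [ 0.5029  0.2384  0.012 ]
 [ 0.5834 -0.1289  0.012 ]
 [ 0.4568 -0.1115  0.012 ]]
len 0.3541088014216975 0.1283348174740997
centre [0.54338246 0.05529365 0.012     ] yaw of +y 82.44355334085064
x axis dir -6.779683779114372
[[0.5729 0.1196 0.095 ]
 [0.5697 0.0776 0.095 ]
 [0.5244 0.0835 0.095 ]
 [0.5302 0.1244 0.095 ]] [0.54928889 0.10129618 0.095     ]
plate top back edge [[0.5741 0.1301 0.125 ]
 [0.5218 0.1319 0.125 ]]
release_pad [0.54449894 0.10485089 0.095     ]
push_plate [ 0.52823413 -0.02601655  0.11      ]
[[ 0.9566  0.2915  0.    ]
 [ 0.2915 -0.9566  0.    ]
 [ 0.     -0.     -1.    ]]
```

```bash
python3 -m handwheel '[{"offset":[0,0,-0.06],"spin":0,"grip":0},{"offset":[0,0,-0.06],"spin":0,"grip":0},{"offset":[0.558,-0.517,-0.06],"spin":-66,"grip":0},{"offset":[0.558,-0.517,-0.06],"spin":-66,"grip":0},{"offset":[0.558,-0.517,-0.06],"spin":-66,"grip":0},{"offset":[0.558,-0.517,-0.06],"spin":-66,"grip":0},{"offset":[0.558,-0.517,-0.06],"spin":-66,"grip":0},{"offset":[0.558,-0.517,-0.06],"spin":-66,"grip":0},{"offset":[0.558,-0.517,-0.06],"spin":-66,"grip":0},{"offset":[0.558,-0.517,-0.06],"spin":-66,"grip":0},{"offset":[0.558,-0.517,-0.06],"spin":-66,"grip":0},{"offset":[0.558,-0.517,-0.06],"spin":-66,"grip":0},{"offset":[0.558,-0.517,-0.06],"spin":-66,"grip":0},{"offset":[0.558,-0.517,-0.06],"spin":-66,"grip":0},{"offset":[0.558,-0.517,-0.06],"spin":-66,"grip":0},{"offset":[0.558,-0.517,-0.06],"spin":-66,"grip":0},{"offset":[0.558,-0.517,-0.06],"spin":-66,"grip":0},{"offset":[0.558,-0.517,-0.06],"spin":-66,"grip":0}]'
cat >> h.py <<'E'
from scipy.spatial.transform import Rotation as S
def wrist():
    o=ctrl.get_obs();q=o["eef_rot"];T=np.eye(4);T[:3,:3]=S.from_quat([q[1],q[2],q[3],q[0]]).as_matrix();T[:3,3]=o["eef_pos"]
    p=dict(cams.camera("wrist"));p["view"]=np.linalg.inv(T@np.array(p["tool_from_camera"]));return p,o,T
def look(tag):
    p,o,T=wrist();save(p,tag+"w.png")
    for n,z in(("release_pad",.095),("push_plate",.11)):
        for r in landmark_of(p,n)[:2]:
            X=atz(p,r["uv"],z);print(n,np.round(r["uv"],1),round(r["confidence"],2),X.round(4),"tool",(T[:3,:3].T@(X-T[:3,3])).round(4))
    print(o["time_s"],o["eef_pos"].round(4),"yaw",np.degrees(np.arctan2(T[1,0],T[0,0])),o["wrist_force"].round(2),o["opening"])
    return p,o,T
E
python3 - <<'E'
from h import *
look("a")
s=cams.camera("side");save(s,"as.png")
E
```

```text
time_s: 3.3
eef_pos: [0.5504, 0.1059, 0.4649]
eef_rot: [0.0, 0.75, 0.662, 0.0]
wrist_force: [-0.6, -0.4, -0.3]
opening: 0.002
release_pad [279.4 188.4] 0.57 [0.5472 0.0995 0.095 ] tool [-0.0067 -0.0024  0.3699]
push_plate [277.8 167.2] 0.78 [0.5488 0.1233 0.11  ] tool [ 0.0172 -0.0038  0.3549]
3.3 [0.5504 0.1059 0.4649] yaw 82.83532591852551 [-0.6  -0.44 -0.28] 0.0017743071221057957
```

View pics/aw.png

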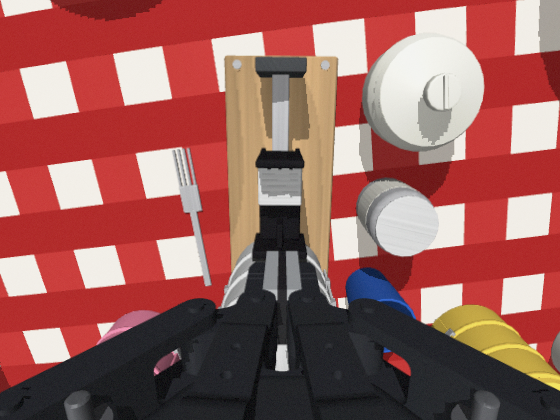

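View pics/as.png

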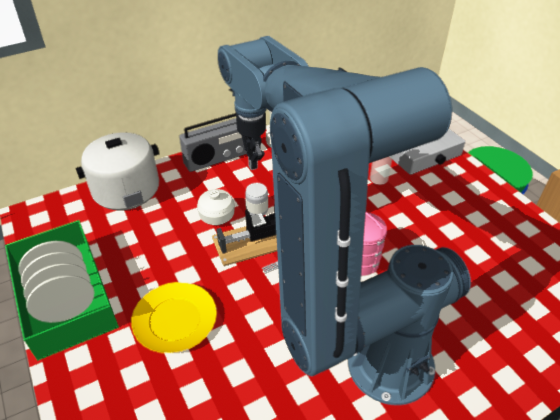

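Wrist view: the tool is aligned with the bar. The pad sits at about cols 258–301 and rows 168–206, with the plate at row 155 and the fingers below.

```bash
python3 - <<'E'
from h import *
a=cv2.imread("pics/aw.png")[130:260,215:345];cv2.imwrite("pics/awz.png",cv2.resize(a,None,fx=4.5,fy=4.5,interpolation=cv2.INTER_CUBIC))
E
```

```text
(no output)
```

View pics/awz.png

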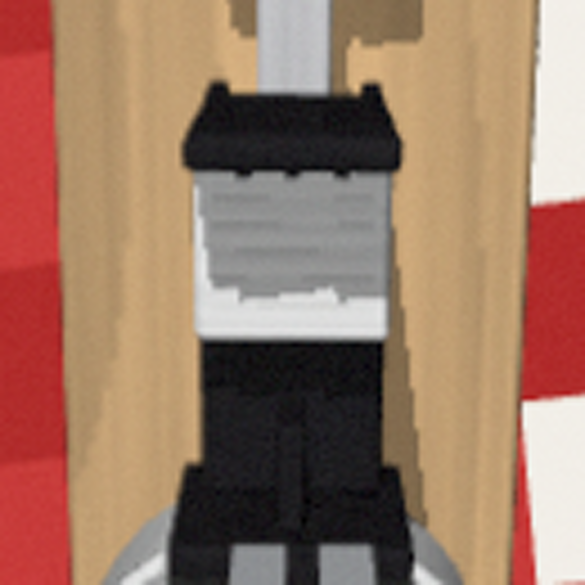

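```bash
python3 - <<'E'
from h import *
p,o,T=wrist()
for n,c,r,z in(("pad -y edge",291.5,338,.095),("plate near top edge",293,168,.125),("plate far top edge",293,130,.125),("headtop far edge",290,490,.110)):
    X=atz(p,[c/4.5+215,r/4.5+130],z);print(n,X.round(4),(T[:3,:3].T@(X-T[:3,3])).round(4))
print((T[:3,:3].T@(np.linalg.inv(p["view"])[:3,3]-T[:3,3])).round(3))
E
```

```text
pad -y edge [0.5457 0.0829 0.095 ] [-0.024  -0.0021  0.37  ]
plate near top edge [0.5516 0.126  0.125 ] [ 0.0195 -0.0016  0.34  ]
plate far top edge [0.5525 0.1335 0.125 ] [ 0.0271 -0.0016  0.34  ]
headtop far edge [0.5416 0.0524 0.11  ] [-0.0548 -0.0024  0.355 ]
[ 0.07 -0.    0.03]
```

```bash
python3 -m handwheel '[{"offset":[0,-0.002,0.06],"spin":0,"grip":0},{"offset":[0,-0.002,0.12],"spin":0,"grip":0},{"offset":[0,-0.002,0.16],"spin":0,"grip":0},{"offset":[0,-0.002,0.185],"spin":0,"grip":0},{"offset":[0,-0.002,0.185],"spin":0,"grip":0},{"offset":[0,-0.002,0.185],"spin":0,"grip":0}]'
python3 - <<'E'
from h import *
look("b")
s=cams.camera("side");save(s,"bs.png")
a=cv2.imread("pics/bs.png")[150:280,190:340];cv2.imwrite("pics/bsz.png",cv2.resize(a,None,fx=4,fy=4,interpolation=cv2.INTER_CUBIC))
E
```

```text
time_s: 4.3
eef_pos: [0.5493, 0.1073, 0.281]
eef_rot: [0.001, 0.749, 0.662, 0.001]
wrist_force: [0.6, -0.3, 1.4]
opening: 0.0
push_plate [278.7 235.2] 0.92 [0.5503 0.1252 0.11  ] tool [ 0.0178 -0.0016  0.171 ]
4.3 [0.5493 0.1073 0.281 ] yaw 82.9439586739057 [ 0.62 -0.3   1.43] 0.00020259715815585714
```

View pics/bw.png

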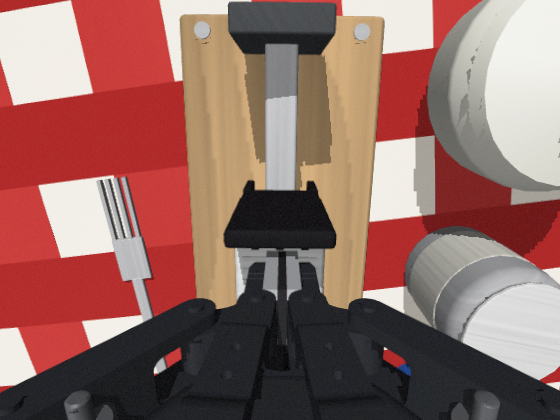

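View pics/bsz.png

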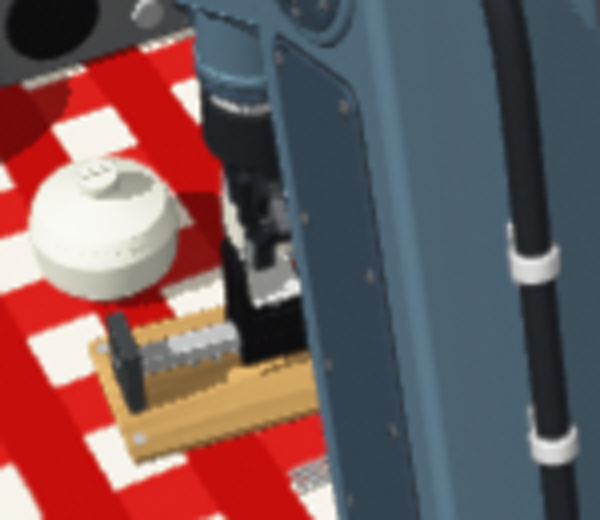

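The fingertips are over the pad, just short of the plate (wrist, row 245). Pressing down now.

```bash
python3 -m handwheel '[{"offset":[0,0,0.010],"spin":0,"grip":0},{"offset":[0,0,0.014],"spin":0,"grip":0},{"offset":[0,0,0.018],"spin":0,"grip":0},{"offset":[0,0,0.020],"spin":0,"grip":0},{"offset":[0,0,0.020],"spin":0,"grip":0},{"offset":[0,0,0.020],"spin":0,"grip":0}]'
```

```text
time_s: 5.25
eef_pos: [0.5488, 0.1074, 0.26]
eef_rot: [0.0, 0.749, 0.662, 0.0]
wrist_force: [-1.3, -0.3, 6.2]
opening: -0.002
```

Pressed about 8 mm at 6.2 N, which matches the spring. Now pushing back while keeping it down.

```bash
python3 -m handwheel '[{"offset":[0.004,0,0.0005],"spin":0,"grip":0},{"offset":[0.008,0,0.0005],"spin":0,"grip":0},{"offset":[0.013,0,0.0005],"spin":0,"grip":0},{"offset":[0.020,0,0.0005],"spin":0,"grip":0},{"offset":[0.027,0,0.0005],"spin":0,"grip":0},{"offset":[0.034,0,0.0005],"spin":0,"grip":0},{"offset":[0.040,0,0.0005],"spin":0,"grip":0},{"offset":[0.040,0,0.0005],"spin":0,"grip":0}]'
python3 - <<'E'
from h import *
look("c")
E
```

```text
time_s: 6.25
eef_pos: [0.554, 0.1474, 0.2598]
eef_rot: [0.0, 0.749, 0.662, 0.0]
wrist_force: [0.0, -0.6, 5.2]
opening: -0.0
6.25 [0.554  0.1474 0.2598] yaw 82.9723153039149 [ 0.03 -0.6   5.23] -5.6511167792104824e-05
```

View pics/cw.png

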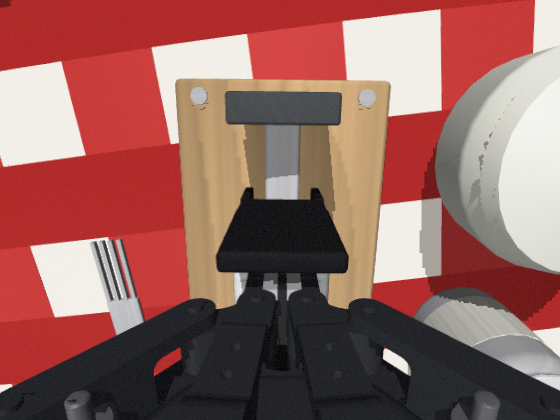

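The jaw has moved along with the fingers, with the plate at row 270 and the end stop at row 108. Continuing to the stop.

```bash
python3 -m handwheel '[{"offset":[0.006,0,0.0005],"spin":0,"grip":0},{"offset":[0.013,0,0.0005],"spin":0,"grip":0},{"offset":[0.020,0,0.0005],"spin":0,"grip":0},{"offset":[0.027,0,0.0005],"spin":0,"grip":0},{"offset":[0.034,0,0.0005],"spin":0,"grip":0},{"offset":[0.039,0,0.0005],"spin":0,"grip":0},{"offset":[0.042,0,0.0005],"spin":0,"grip":0},{"offset":[0.044,0,0.0005],"spin":0,"grip":0},{"offset":[0.044,0,0.0005],"spin":0,"grip":0}]'
python3 - <<'E'
from h import *
look("d")
E
```

```text
time_s: 7.52
eef_pos: [0.5596, 0.1903, 0.2594]
eef_rot: [0.001, 0.749, 0.662, 0.0]
wrist_force: [0.0, -4.4, 5.7]
opening: 0.004
push_plate [282.  267.8] 0.91 [0.5612 0.2029 0.11  ] tool [ 0.0129 -0.0002  0.1494]
7.525 [0.5596 0.1903 0.2594] yaw 82.95467285871992 [ 0.04 -4.44  5.67] 0.003650999506291583
```

View pics/dw.png

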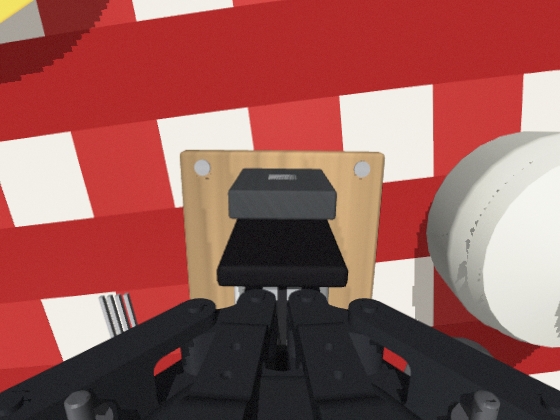

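```bash
python3 -m handwheel '[{"offset":[0.002,0,0.000],"spin":0,"grip":0},{"offset":[0.002,0,0.000],"spin":0,"grip":0},{"offset":[0.003,0,0.000],"spin":0,"grip":0},{"offset":[0.003,0,0.000],"spin":0,"grip":0}]'

```

```text
time_s: 8.18
eef_pos: [0.5599, 0.1918, 0.2595]
eef_rot: [0.002, 0.749, 0.662, -0.001]
wrist_force: [-2.4, -12.1, 10.1]
opening: -0.004
```

```bash
python3 -m handwheel '[{"offset":[0.002,0,0.000],"spin":0,"grip":0},{"offset":[0.002,0,0.000],"spin":0,"grip":0},{"offset":[0.002,0,0.000],"spin":0,"grip":0}]'
python3 - <<'E'
from h import *
look("e")
s=cams.camera("side");save(s,"es.png");t=cams.camera("top");save(t,"et.png")
a=cv2.imread("pics/es.png")[150:280,190:340];cv2.imwrite("pics/esz.png",cv2.resize(a,None,fx=4,fy=4,interpolation=cv2.INTER_CUBIC))
E
```

```text
time_s: 8.55
eef_pos: [0.5601, 0.1924, 0.2595]
eef_rot: [0.002, 0.749, 0.662, -0.003]
wrist_force: [-4.5, -19.8, 12.6]
opening: -0.0
push_plate [281.7 272.9] 0.56 [0.5611 0.202  0.11  ] tool [ 0.0107 -0.0003  0.1495]
8.55 [0.5601 0.1924 0.2595] yaw 82.921343991608 [ -4.47 -19.85  12.61] -0.00010579930589560237
```

View pics/ew.png

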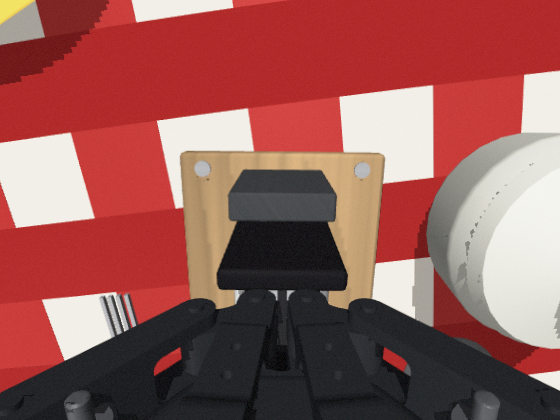

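View pics/esz.png

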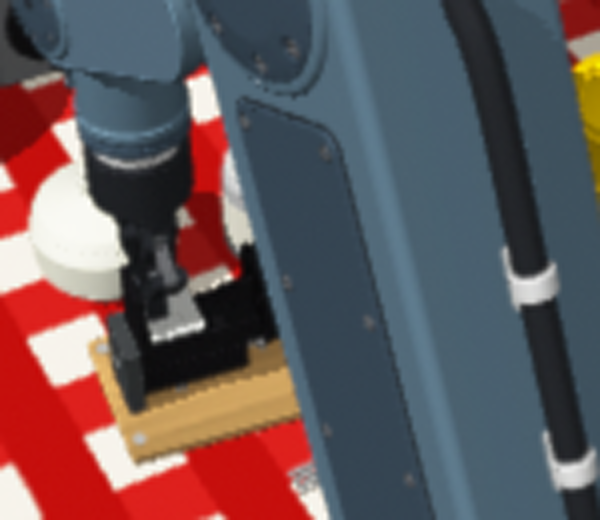

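At the stop: 20 N pushing with almost no motion. I'll ease most of the push and then lift straight up so the pad springs up.

```bash
python3 -m handwheel '[{"offset":[-0.002,0,0],"spin":0,"grip":0},{"offset":[-0.0025,0,0],"spin":0,"grip":0},{"offset":[-0.0025,0,-0.004],"spin":0,"grip":0},{"offset":[-0.0025,0,-0.008],"spin":0,"grip":0},{"offset":[-0.0025,0,-0.012],"spin":0,"grip":0},{"offset":[-0.004,0,-0.02],"spin":0,"grip":0},{"offset":[-0.006,0,-0.05],"spin":0,"grip":0},{"offset":[-0.006,0,-0.10],"spin":0,"grip":0},{"offset":[-0.006,0,-0.15],"spin":0,"grip":0},{"offset":[-0.006,0,-0.18],"spin":0,"grip":0},{"offset":[-0.006,0,-0.18],"spin":0,"grip":0},{"offset":[-0.006,0,-0.18],"spin":0,"grip":0}]'
python3 - <<'E'
from h import *
look("f")
s=cams.camera("side");save(s,"fs.png");t=cams.camera("top");save(t,"ft.png")
a=cv2.imread("pics/fs.png")[150:280,190:340];cv2.imwrite("pics/fsz.png",cv2.resize(a,None,fx=4,fy=4,interpolation=cv2.INTER_CUBIC))
E
```

```text
time_s: 10.3
eef_pos: [0.5585, 0.1899, 0.4375]
eef_rot: [-0.001, 0.749, 0.662, -0.001]
wrist_force: [-0.3, -0.3, -0.8]
opening: 0.002
release_pad [281.5 199.1] 0.58 [0.5563 0.1794 0.095 ] tool [-1.060e-02 -3.000e-04  3.425e-01]
push_plate [282.5 174.2] 0.79 [0.5604 0.2053 0.11  ] tool [0.0155 0.0005 0.3275]
push_plate [279.4 341.2] 0.45 [0.5367 0.0372 0.11  ] tool [-0.1542 -0.0025  0.3275]
10.3 [0.5585 0.1899 0.4375] yaw 82.95801679524403 [-0.34 -0.35 -0.78] 0.0015082782905512088
```

View pics/fw.png

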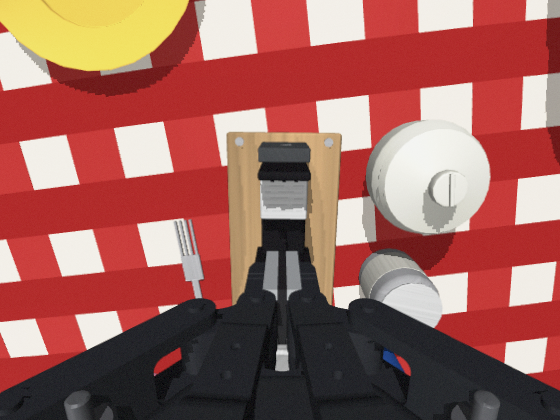

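View pics/fsz.png

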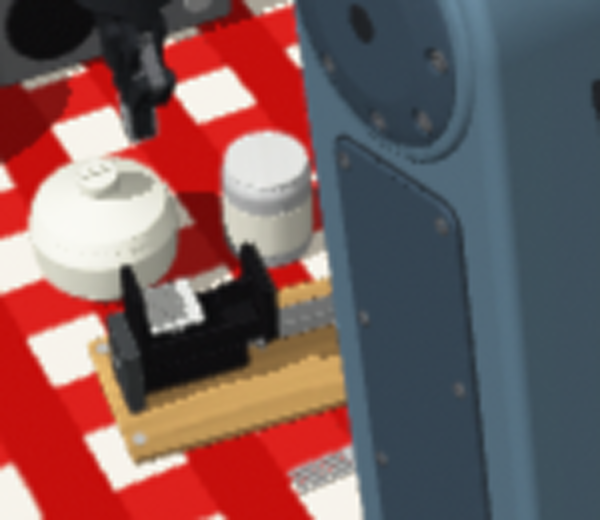

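View pics/ft.png

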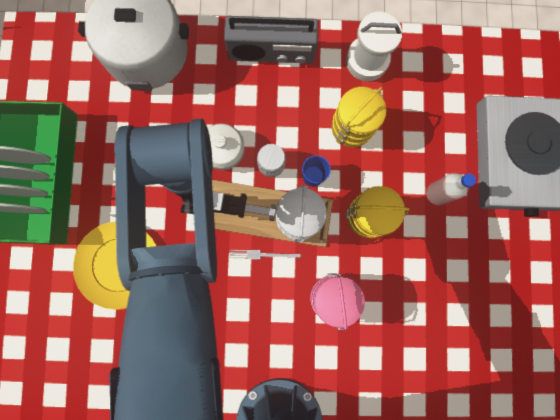

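```bash
python3 - <<'E'
from h import *
a=cv2.imread("pics/t0.png")[185:250,270:340].astype(int);b=cv2.imread("pics/ft.png")[185:250,270:340].astype(int)
d=abs(a-b).max(2);print("carrier area changed px",(d>40).sum())
print(ctrl.hand_in())
E
```

```text
carrier area changed px 1140
the job is handed in; nothing more can be done
None
```

The jaw is pushed back against its end stop and locked open. The job was handed in at about 10.4 s on the robot's clock, with the gripper clear of everything.

I pressed the release pad down about 8 mm with the shut fingertips, at 6 N, which matches its spring. Keeping it down, I pushed on the plate until the jaw met the end stop. There the force rose to about 20 N with almost no further motion. I then eased the push and lifted straight off.

**Checks that agreed:**
- **Jaw:** the wrist camera put the pad and plate about 80 mm and 82 mm from where they started, against 79 mm expected. The side view shows the jaw touching the stop.
- **Contact:** the wrist force was back to about zero after lifting, so nothing was being touched.
- **Carrier and other things:** in the top view the carrier stands at the same pixel as before, about (301,214). I saw no shift in the tin, cup, pot, fork or look-alikes.

**Checks that were weak or disagreed:**
- **Pad up:** I judged this only by eye from the side view, and did not measure its height or test the lock by pushing the jaw.
- **Carrier area:** a before/after comparison of the top picture around the carrier found 1140 of 4550 pixels changed. I put this down to the arm's shadow and the jaw leaving the carrier, but I did not separate these from a small shift of the carrier. I handed in within the same script, so I saw this figure only afterwards.

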